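Index the carburettor stand by one hole

ROBOT

A 7-joint arm with a two-finger parallel gripper is mounted at the origin on the work surface. World frame = base frame: x ahead of the robot, y to its left, z up, the work surface at z = 0. Lengths are in m, angles in rad, forces in N, time in s.
With the tool pointing down it reaches from about 0.4 to 0.85 m from the base axis. Payload 4.5 kg.
Tool frame: the origin (TCP) lies midway between the tips of the shut fingers; the grasp point (between the pads) lies 19 mm behind it; z points along the fingers, y is the line along which they close (so a half turn about z gives the same grasp; the last joint's range is limited). The gripper opens to 88 mm and grips with 3 to 60 N. Pads are 18 mm wide; open, the fingers measure 123 mm over their backs; the gripper's body (75 mm by 187 mm) begins 45 mm behind the grasp point.
Start: joints at [1.308, 0.689, -0.195, 1.565, 0.157, 0.902, -0.215], TCP at [0.183, -0.598, 0.239] pointing down, gripper open.
Joint ranges: [-3.01, 3.01], [-0.46, 2.08], [-1.47, 1.51], [0.13, 2.56], [-1, 4.14], [0.04, 2.09], [-2.66, 2.66]. Speed limits (rad/s): [2.57, 2.57, 3.14, 3.14, 3.14, 3.14, 3.14].

INTERFACE

Orientations are given as a unit quaternion [x, y, z, w].
In Python, from plant import r, eyes, finish_job gives the robot as it stands. The module is installed in compiled form; this text tells all that it offers.
- The arm moves only by the tool move_arm, never from a script. Its argument "motion" is a list of rows, each a list of 7 numbers: the shift along the tool's x, y, z in mm, then the turn, a rotation vector about the tool's x, y, z in degrees, then the closure, from 0 (fully open) to 1 (shut). A call has 1 to 5 rows; each row is the pose to reach, as a shift and turn from the pose commanded when the call began, along the tool's axes at that moment; what a row does not reach only later rows make up. A row lasts 1/8 s, in which the tool goes at most 62.5 mm and 10.7 degrees, less where a joint would pass 70% of its speed; a pose out of reach is approached as far as the arm can. A call with a gripper value outside its range is refused whole. The fingers move at their own pace and stop on an object; "newtons" is the grip in N (left out, the last holds). Time passes only in rows, so rows that repeat a pose let the fingers close. It gives the time, the measured TCP pose, the force, the opening and the grip force at its end, in the units of the state.
- r.get_state(): the state, without advancing time (a new reading comes with each control period).
- eyes.snapshot(name): name is "scene" or "top" or "wrist"; returns a dict with "frame" (420x560x3 uint8, red, green, blue), "z_map" (420x560 float32, m along the optical axis (not along the pixel's ray), 0 where there is no reading), "intrinsics" (3x3 intrinsics, pixels), "world_to_cam" (4x4, takes a point from world to camera coordinates). Camera axes: x right, y down, z forward; pixel columns grow to the right and rows downward; lengths in m; the calibration is good to about 2 mm. The wrist camera is an equidistant fisheye: a pixel r from the principal point sees the ray r / f radians off the axis. A picture is of the moment at which its call begins.
- finish_job(): hands the job in; it is judged then, once.
The state is a dict: "clock": time; "q": joint angles; "qd": joint speeds; "joint_torque": joint torques, N m; "tool_pos": TCP position; "eef_rot": TCP orientation; "contact_force": force on the tool from outside, world axes, zero at the start; "moment": the same for the moment, N m; "opening": opening from 0.0 (shut) to 1.0 (fully open); "finger_force": force on a finger pad.
Only numpy, scipy, OpenCV 4.12 (cv2) and the standard library are available. Lean on these libraries where they do the work, as an engineer would, in place of code of your own. Each camera call takes 0.05 s, during which the arm holds its last target. There are 200 camera calls.

TASK

Hook a fingertip under the red pull ring of the carburettor stand, lift the spring pin out of its hole, swing the arm one hole over to the hole beside the green dot (not the red one), and let the pin drop fully home there. Only hook the ring, never pinch it, and leave the jar, the bearing race and the tin where they stand.

Things in the scene. Friction and masses are not known exactly. Their poses are not given: they have to be found in the camera images.
- stand: Grey stand, bolted down. Origin: on the arm's vertical swing axis at bench level; its x axis points from the middle hole to that axis. On the robot's side it carries a curved aluminium hole plate, top 50 mm above the bench, with five square holes 16 degrees (50 mm) apart on a 180 mm radius about the axis; the plate reaches out to 223 mm.
- pivot (a point): Point on the arm's vertical swing axis, 50 mm above the bench. The steel arm is a flat bar 36 mm wide, its top 67 mm above the bench, from this axis out over the plate to 196 mm. A carburettor, 100 mm across and up to 177 mm above the bench, sits on the axis and turns with the arm.
- ring_bar (a point): Centre of the top bar of the red pull ring, 161 mm above the bench when the pin is home. An upright stirrup of 8 mm round bar on top of the pin, 180 mm from the swing axis; it does not turn on the pin. Its opening, 56 mm wide, from 107 to 157 mm above the bench, faces along the arm: reach through it from the robot's side. This point's x points along the arm to the swing axis, y along the bar, z up.
- pin_axis (a point): Point on the pin's axis in the arm, straight below the ring bar, level with the plate's top (50 mm above the bench); it does not rise with the pin. The black pin guide above it is 28 mm across, its top 93 mm above the bench. The ring's bar has thin flat cheeks, 9.8 mm across, on the upper half of its front and rear; its legs have cheeks on their outer sides, 74 mm across.
- index_pin (a joint): Lift of the spring pin in m: 0 home in a hole, 0.022 at most. The round nose (10 mm thick, holes 12.5 mm wide) is clear of the plate above 0.012; let down between holes it rides on the plate at 0.012 and snaps into the next hole by itself as the arm is swung on. Lifting takes 5 N at 0, 9 N at 0.022; let go, it springs back down.
- index_arm (a joint): Swing of the arm in rad, 0 at the middle hole (where it starts, pin home), positive anticlockwise seen from above; holes at -0.559, -0.279, 0, 0.279 and 0.559. The arm stays where it is left; moving it takes about 1.5 N at the ring while the pin is up. A pin that is home locks it, but for about 0.01 rad of play.
- green_dot: Green disc, 24 mm across and 2 mm thick, fixed on the hole plate beside the wanted hole, on the same line from the pivot axis and 28 mm further out (208 mm from the axis). The wanted hole is next to the middle one, on either side. Origin: centre of its underside, 50 mm above the bench.
- red_dot: Red disc of the same size beside the hole on the other side of the middle hole, which is not wanted.
- jar: Loose amber glass jar with a steel cap, 60 mm across, 75 mm high; origin at the centre of its underside. To be left alone.
- race: Loose steel bearing race, a ring 80 mm across, 52 mm bore, 24 mm high, lying flat; origin at the centre of its underside. To be left alone.
- tin: Loose steel tin with a yellow label, 68 mm across, 85 mm high; origin at the centre of its underside. To be left alone.

How it is judged:
On the way, in this order (a step that is already met when the one before it is completed fails the run):
1. the fingers lift the pin clear of its hole (value of joint index_pin above 0.0115 m and contact force between the fingers and index_pin above 1 N), for 0.1 s.
2. the arm is swung over to the hole beside the green dot (horizontal distance between ring_bar and green_dot below 0.034 m), for 0.1 s.
At the end, for the whole second after the job is handed in: The pin is home (lift under 3 mm) in the hole beside the green dot (ring bar within 34 mm of the dot horizontally, which only that hole allows), the arm at rest (horizontal distance between ring_bar and green_dot below 0.034 m and value of joint index_pin below 0.003 m and velocity of joint index_arm between -0.05 and 0.05 rad/s); the robot touches nothing.
It fails at once if the ring's top bar is pinched between the fingers (contact force between the fingers and index_pin_c1 above 1 N and contact force between the fingers and index_pin_c2 above 1 N).
It fails at once if the ring is pinched from side to side (contact force between the fingers and index_pin_c3 above 1 N and contact force between the fingers and index_pin_c4 above 1 N).
It fails at once if the jar is moved or lifted (distance of jar from where it was at the start of the episode above 0.015 m).
It fails at once if the bearing race is moved or lifted (distance of race from where it was at the start of the episode above 0.015 m).
It fails at once if the tin is moved or lifted (distance of tin from where it was at the start of the episode above 0.015 m).
It also fails if it takes over 48 s, if anything falls off the work surface, if the arm or the gripper's body presses on something with over 40 N, if the wrist force passes 120 N, or if a joint passes its speed limit or range.

## Working session

There is one attempt and no reset: what is moved stays moved. The work goes in short steps, Python scripts to look and compute and a tool call to move; the robot and the scene stay as the last step left them, time stands still between calls to the robot, and variables do not carry over. Pictures are saved under pics/ and viewed, at most 10 in all, crops included, and the job is handed in when it is done.

Besides the shell and the picture viewer there is one more tool, called by a JSON object that holds its "method" and its "body", one argument or row to a line. move_arm: Moves the arm, as the interface text tells. Its arguments: {"type":"object","properties":{"motion":{"type":"array","items":{"type":"array","items":{"type":"number"}}},"newtons":{"type":"number"}},"required":["motion"]}

```bash
mkdir -p pics
cat > h.py <<'E'
from plant import r, eyes, finish_job
import numpy as np, cv2
def snap(n,save=None):
    s=eyes.snapshot(n)
    if save: cv2.imwrite('pics/'+save,s['frame'][:,:,::-1])
    return s
def pts(s):
    z=s['z_map'];K=s['intrinsics'];v,u=np.mgrid[:z.shape[0],:z.shape[1]]
    P=np.stack([(u-K[0,2])/K[0,0]*z,(v-K[1,2])/K[1,1]*z,z],-1)
    T=np.linalg.inv(s['world_to_cam']);return P@T[:3,:3].T+T[:3,3]
def mask(s,lo,hi):
    return cv2.inRange(cv2.cvtColor(s['frame'],cv2.COLOR_RGB2HSV),lo,hi)>0
E
python3 - <<'E'
from h import *
st=r.get_state();print(st)
for n in('scene','top'):
    s=snap(n,n+'1.png');P=pts(s);ok=s['z_map']>0
    for nm,ms in(('red',mask(s,(0,150,80),(6,255,255))|mask(s,(174,150,80),(180,255,255))),('green',mask(s,(45,100,50),(85,255,255))),('yellow',mask(s,(22,130,100),(34,255,255)))):
        c,l,t,ce=cv2.connectedComponentsWithStats(ms.astype(np.uint8))
        for i in range(1,c):
            if t[i,4]>15:
                q=P[(l==i)&ok]; print(n,nm,t[i],np.median(q,0).round(4),q.min(0).round(3),q.max(0).round(3)) if len(q) else 0
E
```

```text
{'clock': 0.0, 'q': array([ 1.30782233,  0.68998723, -0.19451111,  1.56635041,  0.15733804,
        0.90247882, -0.21514211]), 'qd': array([ 4.59083916e-04,  4.51828587e-04, -3.48101998e-05, -1.60707766e-04,
       -1.46792942e-03,  8.76293071e-04,  5.56561469e-04]), 'joint_torque': array([ 3.85677477e-04, -5.27560973e+01, -1.26718931e+00, -1.53426558e+01,
       -5.26505406e-02,  6.55070355e-03,  1.85375693e-04]), 'tool_pos': array([ 0.18253146, -0.5970931 ,  0.23790624]), 'eef_rot': array([ 9.89005657e-01,  1.47874862e-01, -2.14409024e-04, -8.88674956e-04]), 'contact_force': array([0.98241702, 0.55325287, 0.33312718]), 'moment': array([-0.00065813, -0.02007029,  0.0009898 ]), 'finger_force': 0.0, 'opening': 1.002278476985701}
scene red [ 528   90   32   82 1743] [0.2794 1.0279 0.0699] [-0.06   0.985 -0.008] [0.421 1.258 0.182]
scene red [256 199  28  23 263] [0.6232 0.0024 0.1392] [ 0.442 -0.035 -0.007] [0.635 0.058 0.166]
scene red [244 228   8   6  35] [ 0.6124 -0.0591  0.0486] [ 0.6   -0.068  0.046] [ 0.622 -0.049  0.054]
scene green [284 220   7   5  31] [0.5939 0.054  0.0486] 
[... 343 characters left out ...]
98 -0.551  0.332]
scene yellow [368 181  21  14 189] [0.4738 0.356  0.0342] [0.443 0.334 0.01 ] [0.482 0.39  0.056]
scene yellow [298 270   7   9  41] [0.8351 0.0466 0.1363] [0.823 0.041 0.132] [0.843 0.053 0.141]
scene yellow [284 276  14   7  63] [0.8227 0.0274 0.1041] [0.816 0.012 0.092] [0.826 0.042 0.115]
top red [260 201  25  10  96] [0.6189 0.0052 0.1617] [ 0.609 -0.032  0.027] [0.651 0.032 0.168]
top red [290 213   6   6  31] [ 0.6089 -0.0591  0.0511] [ 0.599 -0.065  0.046] [ 0.615 -0.051  0.057]
top green [251 220   7   6  30] [0.5911 0.0543 0.0507] [0.583 0.046 0.045] [0.599 0.063 0.055]
top yellow [153 271   5  16  33] [0.4392 0.3365 0.0413] [0.42  0.333 0.031] [0.462 0.343 0.056]
```

View pics/scene1.png

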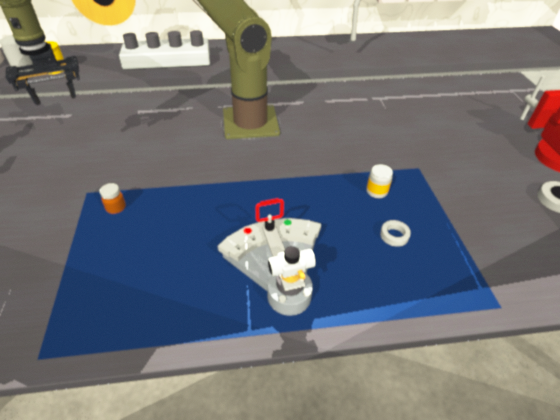

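View pics/top1.png

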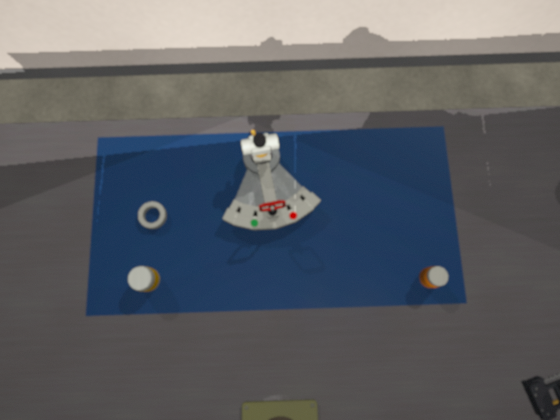

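The scene image shows the ring at (270,210), green dot (288,222), red dot (248,231), jar (112,198), tin (380,181) and race (395,233). The top view agrees: ring (272,206), green dot (254,222), red dot (293,215).

From the dots, the pivot is at about (0.7975, 0.029), the ring at (0.620, 0.001) and the arm yaw is about 9°. The target hole is a swing of -16°.

```bash
cat >> h.py <<'E'
from scipy.spatial.transform import Rotation as Ro
def rows(pos,R,n=5,total=None):
    """rows from the present pose to (pos,R), tool axes"""
    st=r.get_state();R0=Ro.from_quat(st['eef_rot']);d=R0.inv().apply(np.array(pos)-st['tool_pos'])*1000
    v=(R0.inv()*R).as_rotvec(degrees=True)
    N=int(np.ceil(max(np.linalg.norm(d)/60,np.linalg.norm(v)/10.5,1)));print('rows needed',N,'shift',d.round(1),'turn',v.round(1))
def tool(z,y):
    z=np.array(z,float);z/=np.linalg.norm(z);y=np.array(y,float);y-=z*(y@z);y/=np.linalg.norm(y)
    return Ro.from_matrix(np.stack([np.cross(y,z),y,z],1))
def show():
    s=r.get_state();R=Ro.from_quat(s['eef_rot']).as_matrix()
    print('t',round(s['clock'],2),'p',s['tool_pos'].round(4),'q',s['q'].round(3),'F',s['contact_force'].round(1),'op',round(s['opening'],2),'\nx',R[:,0].round(3),'y',R[:,1].round(3),'z',R[:,2].round(3))
E
python3 - <<'E'
from h import *
rows([.183,-.598,.40],tool([0,0,-1],[.29,-.956,0]))
rows([.45,0,.40],tool([0,0,-1],[0,-1,0]))
E
```

```text
rows needed 3 shift [   0.2    0.7 -162. ] turn [-0.1  0.   0.1]
rows needed 12 shift [ 430.4 -493.1 -161.3] turn [-0.1  0.  17. ]
```

{"method": "move_arm", "body": {
  "motion": [
    [0,0,-60,0,0,0,1],
    [0,0,-120,0,0,4,1],
    [20,-20,-160,0,0,8,1],
    [55,-65,-160,0,0,12,1],
    [95,-110,-160,0,0,17,1]
  ]
}}

```text
clock: 0.72
tool_pos: [0.2417, -0.4634, 0.3988]
eef_rot: [1.0, -0.002, 0.0, 0.0]
contact_force: [1.8, -1.1, -0.2]
opening: 0.456
finger_force: 0.0
```

Run:
```python
from h import *
show();rows([.45,0,.40],tool([0,0,-1],[0,-1,0]))
```

```text
t 0.72 p [ 0.2417 -0.4634  0.3988] q [ 1.104  0.381 -0.155  1.624  0.063  1.141 -0.64 ] F [ 1.8 -1.1 -0.2] op 0.46 
x [ 1.    -0.004  0.001] y [-0.004 -1.     0.   ] z [ 0.001 -0.    -1.   ]
rows needed 9 shift [ 206.4 -464.2   -1.3] turn [ 0.  -0.  -0.2]
```

{"method": "move_arm", "body": {
  "motion": [
    [25,-55,0,0,0,0,1],
    [50,-110,0,0,0,0,1],
    [75,-165,0,0,0,0,1],
    [100,-220,0,0,0,0,1],
    [125,-275,0,0,0,0,1]
  ]
}}

```text
clock: 1.35
tool_pos: [0.3667, -0.1878, 0.3987]
eef_rot: [1.0, -0.0, -0.0, 0.0]
contact_force: [0.4, 0.4, -0.4]
opening: 0.007
finger_force: 0.0
```

{"method": "move_arm", "body": {
  "motion": [
    [25,-55,0,0,0,0,1],
    [50,-110,0,0,0,0,1],
    [70,-155,0,0,0,0,1],
    [85,-190,0,0,0,0,1],
    [85,-190,0,0,0,0,1]
  ]
}}

```text
clock: 1.98
tool_pos: [0.4519, 0.0035, 0.3984]
eef_rot: [1.0, 0.003, -0.0, -0.001]
contact_force: [-0.5, -0.6, -0.5]
opening: 0.005
finger_force: 0.0
```

Run:
```python
from h import *
show()
```

```text
t 1.98 p [0.4519 0.0035 0.3984] q [ 0.196  0.285 -0.412  1.795  0.125  1.088 -1.824] F [-0.5 -0.6 -0.5] op 0.0 
x [ 1.     0.006 -0.   ] y [ 0.006 -1.    -0.002] z [-0.     0.002 -1.   ]
```

Run:
```python
from h import *
for k in range(1,6):
  v=np.array([1,0,1])*9*k/2**.5;R=Ro.from_rotvec(v,degrees=True)
  print((150*(R.apply([0,0,1])-[0,0,1])).round(),v.round(1))
```

```text
[  1. -17.  -1.] [6.4 0.  6.4]
[  4. -33.  -4.] [12.7  0.  12.7]
[  8. -48.  -8.] [19.1  0.  19.1]
[ 14. -62. -14.] [25.5  0.  25.5]
[ 22. -75. -22.] [31.8  0.  31.8]
```

{"method": "move_arm", "body": {
  "motion": [
    [1,-17,-1,6.4,0,6.4,1],
    [1,-17,-1,6.4,0,6.4,1]
  ]
}}

```text
clock: 2.22
tool_pos: [0.4519, 0.0151, 0.3993]
eef_rot: [0.997, -0.057, -0.0, -0.055]
contact_force: [-0.8, -0.1, 0.2]
opening: 0.009
finger_force: 0.0
```

Run:
```python
from h import *
show()
```

```text
t 2.23 p [0.4519 0.0151 0.3993] q [ 0.247  0.283 -0.411  1.801  0.005  1.059 -1.835] F [-0.8 -0.1  0.2] op 0.01 
x [ 0.993 -0.114 -0.007] y [-0.114 -0.987 -0.109] z [ 0.005  0.109 -0.994]
```

{"method": "move_arm", "body": {
  "motion": [
    [1,17,-1,-6.4,0,-6.4,1],
    [4,33,-4,-12.7,0,-12.7,1],
    [8,48,-8,-19.1,0,-19.1,1],
    [14,62,-14,-25.5,0,-25.5,1],
    [22,75,-22,-31.8,0,-31.8,1]
  ]
}}

```text
clock: 2.85
tool_pos: [0.4661, -0.0629, 0.4137]
eef_rot: [0.95, 0.22, -0.0, 0.221]
contact_force: [-0.1, 0.3, 0.5]
opening: 0.006
finger_force: 0.0
```

Run:
```python
from h import *
show()
```

```text
t 2.85 p [ 0.4661 -0.0629  0.4137] q [ 0.029  0.281 -0.404  1.856  0.605  1.169 -1.763] F [-0.1  0.3  0.5] op 0.01 
x [ 0.903  0.419 -0.098] y [ 0.419 -0.805  0.42 ] z [ 0.097 -0.42  -0.902]
```

Works; q5 is now rising. I'll continue.

{"method": "move_arm", "body": {
  "motion": [
    [1,17,-1,-6.4,0,-6.4,1],
    [4,33,-4,-12.7,0,-12.7,1],
    [8,48,-8,-19.1,0,-19.1,1],
    [14,62,-14,-25.5,0,-25.5,1],
    [22,75,-22,-31.8,0,-31.8,1]
  ]
}}

```text
clock: 3.48
tool_pos: [0.5153, -0.1046, 0.463]
eef_rot: [0.758, 0.461, -0.0, 0.461]
contact_force: [-0.6, -0.6, 0.0]
opening: 0.005
finger_force: 0.0
```

Run:
```python
from h import *
show()
```

```text
t 3.48 p [ 0.5153 -0.1046  0.463 ] q [-0.121  0.282 -0.409  2.066  1.207  1.216 -1.703] F [-0.6 -0.6  0. ] op 0.01 
x [ 0.576  0.699 -0.425] y [ 0.699 -0.151  0.699] z [ 0.425 -0.699 -0.575]
```

{"method": "move_arm", "body": {
  "motion": [
    [1,17,-1,-6.4,0,-6.4,1],
    [4,33,-4,-12.7,0,-12.7,1],
    [8,48,-8,-19.1,0,-19.1,1],
    [14,62,-14,-25.5,0,-25.5,1],
    [22,75,-22,-31.8,0,-31.8,1]
  ]
}}

```text
clock: 4.1
tool_pos: [0.571, -0.0848, 0.5188]
eef_rot: [0.452, 0.631, 0.0, 0.631]
contact_force: [-0.2, -0.3, 0.5]
opening: 0.003
finger_force: 0.0
```

Run:
```python
from h import *
show()
```

```text
t 4.1 p [ 0.571  -0.0848  0.5188] q [-0.155  0.3   -0.396  2.343  1.881  1.284 -1.65 ] F [-0.2 -0.3  0.5] op 0.0 
x [ 0.205  0.57  -0.796] y [0.569 0.592 0.57 ] z [ 0.796 -0.57  -0.203]
```

Run:
```python
from h import *
rows([.57,-.007,.36],tool([.698,.110,-.707],[-.156,.988,0]))
```

```text
rows needed 8 shift [170.5 -45.1 -12.8] turn [-29.2  43.7 -54.6]
```

{"method": "move_arm", "body": {
  "motion": [
    [21,-6,-2,-3.6,5.5,-6.8,1],
    [42,-11,-3,-7.3,10.9,-13.7,1],
    [64,-17,-5,-11,16.4,-20.5,1],
    [85,-23,-6,-14.6,21.9,-27.3,1],
    [106,-28,-8,-18.3,27.3,-34.1,1]
  ]
}}

```text
clock: 4.72
tool_pos: [0.5696, -0.0362, 0.419]
eef_rot: [0.133, 0.855, 0.021, 0.501]
contact_force: [0.2, 0.5, 0.7]
opening: 0.006
finger_force: 0.0
```

Run:
```python
from h import *
show();rows([.57,-.007,.36],tool([.698,.110,-.707],[-.156,.988,0]))
```

```text
t 4.72 p [ 0.5696 -0.0362  0.419 ] q [ 0.159  0.26  -0.392  2.441  2.578  0.672 -1.39 ] F [0.2 0.5 0.7] op 0.01 
x [-0.463  0.248 -0.851] y [0.207 0.964 0.168] z [ 0.862 -0.098 -0.498]
rows needed 3 shift [57.2 18.3 26.9] turn [-10.8  16.3 -20.5]
```

{"method": "move_arm", "body": {
  "motion": [
    [19,6,9,-3.6,5.4,-6.8,1],
    [38,12,18,-7.2,10.9,-13.7,1],
    [57,18,27,-10.8,16.3,-20.5,1],
    [57,18,27,-10.8,16.3,-20.5,1]
  ]
}}

```text
clock: 5.22
tool_pos: [0.5721, -0.0084, 0.3611]
eef_rot: [-0.068, 0.921, 0.03, 0.383]
contact_force: [-0.2, -0.4, 0.5]
opening: 0.007
finger_force: 0.0
```

Run:
```python
from h import *
show()
R=tool([.698,.110,-.707],[-.156,.988,0])
rows([.575,-.007,.21],R)
s=snap('scene');P=pts(s);m=mask(s,(0,150,80),(6,255,255))|mask(s,(174,150,80),(180,255,255));q=P[m&(s['z_map']>0)]
b=q[(abs(q[:,0]-.62)<.04)&(abs(q[:,1])<.05)&(q[:,2]>.155)&(q[:,2]<.175)];print('bar pts',len(b),b.min(0),b.max(0),b.mean(0))
if len(b)>2:print(np.polyfit(b[:,1],b[:,0],1))
s=snap('wrist','wrist1.png');cv2.imwrite('pics/sc2.png',cv2.resize(snap('scene')['frame'][80:320,140:420,::-1],None,fx=2.5,fy=2.5))
```

```text
t 5.22 p [ 0.5721 -0.0084  0.3611] q [ 0.31   0.314 -0.422  2.288  2.925  0.228 -1.234] F [-0.2 -0.4  0.5] op 0.01 
x [-0.697 -0.102 -0.71 ] y [-0.147  0.989  0.003] z [ 0.702  0.107 -0.704]
rows needed 3 shift [105.2   0.5 108.6] turn [-0.2  0.3 -0.5]
bar pts 101 [ 0.61318924 -0.03430773  0.15536808] [0.63333393 0.03373568 0.16646402] [ 6.24085474e-01 -3.87577934e-04  1.61402574e-01]
[-0.15519049  0.62402533]
```

View pics/sc2.png

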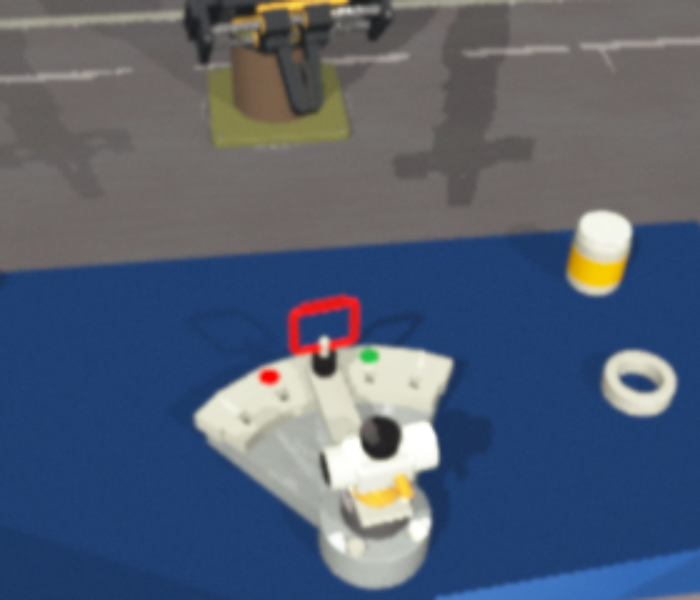

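View pics/wrist1.png

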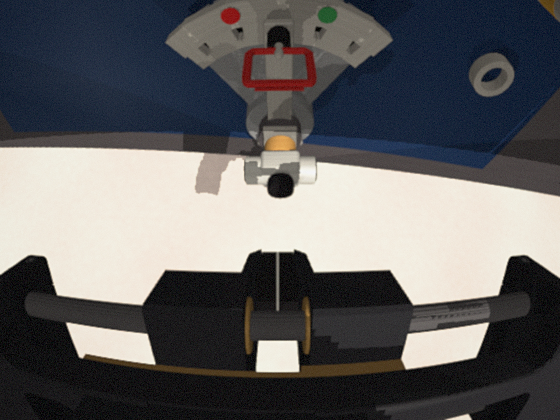

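The crop shows the shut gripper above and in front of the ring, which is at (325,325), with green dot (370,356). In the wrist view the ring is centred at (279,68), in line with the fingers at x=278. Next I descend in front of the ring.

{"method": "move_arm", "body": {
  "motion": [
    [30,0,31,0,0,0,1],
    [60,0,62,0,0,0,1],
    [90,0,93,0,0,0,1],
    [105,0,109,0,0,0,1],
    [105,0,109,0,0,0,1]
  ]
}}

```text
clock: 6.0
tool_pos: [0.5731, -0.0056, 0.2079]
eef_rot: [-0.068, 0.921, 0.031, 0.381]
contact_force: [-0.4, -0.3, -0.2]
opening: 0.001
finger_force: 0.0
```

Run:
```python
from h import *
show();R=tool([.698,.110,-.707],[-.156,.988,0])
rows([.592,-.004,.165],R)
rows([.627,.0017,.129],R)
```

```text
t 6.0 p [ 0.5731 -0.0056  0.2079] q [ 0.24   0.698 -0.412  2.476  2.953  0.79  -1.209] F [-0.4 -0.3 -0.2] op 0.0 
x [-0.7   -0.102 -0.707] y [-0.15   0.989  0.005] z [ 0.698  0.109 -0.708]
rows needed 1 shift [16.9 -1.4 43.7] turn [-0.1 -0.  -0.5]
rows needed 2 shift [17.3 -1.2 94.2] turn [-0.1 -0.  -0.5]
```

{"method": "move_arm", "body": {
  "motion": [
    [17,-1,20,0,0,0,1],
    [17,-1,45,0,0,0,1],
    [17,-1,65,0,0,0,1],
    [17,-1,82,0,0,0,1],
    [17,-1,94,0,0,0,1]
  ]
}}

```text
clock: 6.62
tool_pos: [0.6291, 0.0014, 0.1311]
eef_rot: [-0.068, 0.921, 0.03, 0.383]
contact_force: [0.2, -0.3, 0.2]
opening: 0.003
finger_force: 0.0
```

Run:
```python
from h import *
show()
cv2.imwrite('pics/sc3.png',cv2.resize(snap('scene')['frame'][150:310,190:350,::-1],None,fx=3.5,fy=3.5))
snap('wrist','wrist3.png')
```

```text
t 6.62 p [0.6291 0.0014 0.1311] q [ 0.205  0.899 -0.384  2.35   2.969  0.869 -1.174] F [ 0.2 -0.3  0.2] op 0.0 
x [-0.697 -0.102 -0.709] y [-0.149  0.989  0.004] z [ 0.701  0.108 -0.705]
```

View pics/sc3.png

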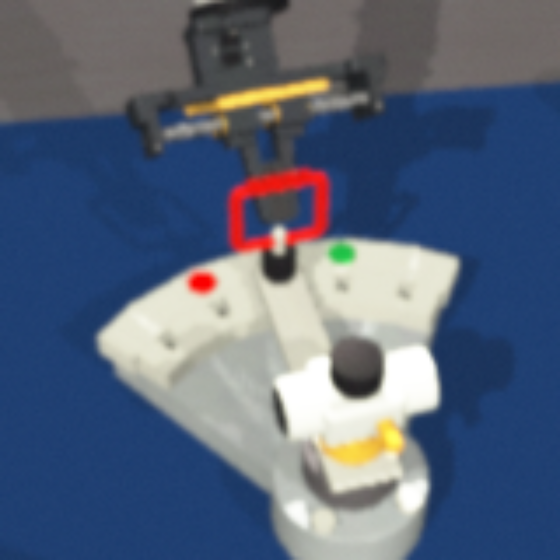

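The crop shows the fingertips inside the ring opening at (280,207), with no contact. Now I lift.

{"method": "move_arm", "body": {
  "motion": [
    [-4,0,-4,0,0,0,1],
    [-8,0,-8,0,0,0,1],
    [-11,0,-11,0,0,0,1],
    [-14,0,-14,0,0,0,1],
    [-14,0,-14,0,0,0,1]
  ]
}}

```text
clock: 7.35
tool_pos: [0.6265, 0.001, 0.1501]
eef_rot: [-0.068, 0.922, 0.031, 0.381]
contact_force: [-4.9, -0.5, -7.7]
opening: 0.006
finger_force: 4.4
```

```bash
cat >> h.py <<'E'
def bar():
    for n in('scene','top'):
        s=snap(n);P=pts(s);m=mask(s,(0,150,80),(6,255,255))|mask(s,(174,150,80),(180,255,255));q=P[m&(s['z_map']>0)]
        b=q[(abs(q[:,0]-.62)<.05)&(abs(q[:,1]-.02)<.09)&(q[:,2]>.06)&(q[:,2]<.2)]
        b=b[b[:,2]>np.percentile(b[:,2],90)-.009]
        print(n,'bar',len(b),'mid',((b.min(0)+b.max(0))/2).round(4),'med',np.median(b,0).round(4),'zmax',b[:,2].max().round(4))
E
python3 - <<'E'
from h import *
show();bar()
E
```

```text
t 7.35 p [0.6265 0.001  0.1501] q [ 0.208  0.849 -0.386  2.351  2.958  0.817 -1.177] F [-4.9 -0.5 -7.7] op 0.01 
x [-0.701 -0.103 -0.706] y [-0.149  0.989  0.004] z [ 0.698  0.108 -0.708]
scene bar 127 mid [0.6215 0.0009 0.1743] med [ 0.6238 -0.001   0.1755] zmax 0.1803
top bar 78 mid [0.6179 0.001  0.1792] med [ 6.187e-01 -2.000e-04  1.783e-01] zmax 0.1855
```

{"method": "move_arm", "body": {
  "motion": [
    [-1.5,0,-1.5,0,0,0,1],
    [-3,0,-3,0,0,0,1],
    [-3,0,-3,0,0,0,1]
  ]
}}

```text
clock: 7.82
tool_pos: [0.6265, 0.001, 0.1538]
eef_rot: [-0.068, 0.922, 0.031, 0.381]
contact_force: [-5.3, -0.9, -8.4]
opening: 0.005
finger_force: 4.7
```

```bash
cat >> h.py <<'E'
PV=np.array([.798,.029,0])
def swing(degs,dz=0):
    st=r.get_state();R0=Ro.from_quat(st['eef_rot']);p=st['tool_pos']
    for a in degs:
        W=Ro.from_euler('z',a,degrees=True);q=PV+W.apply(p-PV)+[0,0,dz]
        print(a,(R0.inv().apply(q-p)*1000).round(1),(R0.inv()*W*R0).as_rotvec(degrees=True).round(1))
E
python3 - <<'E'
from h import *
show();bar();swing([-2.5,-5,-7.5,-10,-12.5])
E
```

```text
t 7.83 p [0.6265 0.001  0.1538] q [ 0.209  0.839 -0.387  2.35   2.956  0.805 -1.178] F [-5.3 -0.9 -8.4] op 0.01 
x [-0.701 -0.103 -0.706] y [-0.149  0.989  0.004] z [ 0.697  0.108 -0.709]
scene bar 131 mid [0.6213 0.001  0.1781] med [0.6226 0.     0.1787] zmax 0.1844
top bar 85 mid [0.6183 0.001  0.1819] med [0.6181 0.0022 0.1821] zmax 0.1883
-2.5 [-0.   7.6  0.1] [ 1.8 -0.   1.8]
-5 [-0.3 15.2  0.4] [ 3.5 -0.   3.5]
-7.5 [-0.8 22.7  0.9] [ 5.3 -0.   5.3]
-10 [-1.5 30.2  1.7] [ 7.1 -0.   7.1]
-12.5 [-2.5 37.7  2.7] [ 8.8 -0.1  8.9]
```

Lift is about 18 mm. Now I swing.

{"method": "move_arm", "body": {
  "motion": [
    [0,7.5,0,1.8,0,1.8,1],
    [-0.3,15,0.4,3.5,0,3.5,1],
    [-0.8,22.5,0.9,5.3,0,5.3,1],
    [-1.5,30,1.7,7.1,0,7.1,1],
    [-1.5,30,1.7,7.1,0,7.1,1]
  ]
}}

```text
clock: 8.55
tool_pos: [0.624, 0.0336, 0.1535]
eef_rot: [0.011, 0.924, -0.002, 0.381]
contact_force: [-5.2, 0.3, -8.6]
opening: 0.005
finger_force: 5.0
```

```bash
cat >> h.py <<'E'
def ang(): bar()
E
python3 - <<'E'
from h import *
show();bar();swing([-2,-4,-6,-8,-10])
E
```

```text
t 8.55 p [0.624  0.0336 0.1535] q [ 0.011  0.836 -0.361  2.364  2.669  0.901 -1.257] F [-5.2  0.3 -8.6] op 0.0 
x [-0.709  0.02  -0.705] y [0.022 1.    0.006] z [ 0.704 -0.012 -0.71 ]
scene bar 122 mid [0.6171 0.0341 0.1778] med [0.622  0.0346 0.1787] zmax 0.1837
top bar 80 mid [0.6158 0.0336 0.1813] med [0.6163 0.0347 0.1809] zmax 0.1872
-2 [-0.1  6.1  0.1] [ 1.4 -0.   1.4]
-4 [-0.3 12.1  0.4] [ 2.8 -0.   2.8]
-6 [-0.6 18.2  0.7] [ 4.2 -0.   4.3]
-8 [-1.1 24.2  1.3] [ 5.6 -0.   5.7]
-10 [-1.8 30.2  2. ] [ 7.  -0.1  7.1]
```

{"method": "move_arm", "body": {
  "motion": [
    [0,6,0,1.4,0,1.4,1],
    [-0.3,12,0.4,2.8,0,2.8,1],
    [-0.5,17,0.6,3.9,0,3.9,1],
    [-0.5,17,0.6,3.9,0,3.9,1]
  ]
}}

```text
clock: 9.15
tool_pos: [0.625, 0.0504, 0.1534]
eef_rot: [0.056, 0.923, -0.02, 0.38]
contact_force: [-6.0, 1.7, -8.2]
opening: 0.01
finger_force: 5.2
```

Run:
```python
from h import *
show();bar();
for n in('scene','top'):
    s=snap(n);P=pts(s);g=mask(s,(45,100,50),(85,255,255))&(s['z_map']>0);q=P[g];q=q[abs(q[:,2]-.05)<.01];print(len(q),q.mean(0) if len(q) else 0)
```

```text
t 9.15 p [0.625  0.0504 0.1534] q [-0.09   0.834 -0.346  2.341  2.508  0.914 -1.289] F [-6.   1.7 -8.2] op 0.01 
x [-0.705  0.088 -0.704] y [0.118 0.993 0.005] z [ 0.699 -0.079 -0.71 ]
scene bar 119 mid [0.6221 0.0516 0.1774] med [0.6235 0.0511 0.1787] zmax 0.1835
top bar 80 mid [0.6174 0.0505 0.1801] med [0.6175 0.0519 0.1807] zmax 0.1858
0 0
0 0
```

{"method": "move_arm", "body": {
  "motion": [
    [4,0,4,0,0,0,1],
    [8,0,8,0,0,0,1],
    [12,0,12,0,0,0,1],
    [15,0,15,0,0,0,1],
    [15,0,15,0,0,0,1]
  ]
}}

```text
clock: 9.98
tool_pos: [0.6271, 0.0498, 0.1338]
eef_rot: [0.056, 0.922, -0.02, 0.383]
contact_force: [-4.7, 1.6, -3.5]
opening: 0.002
finger_force: 3.2
```

Run:
```python
from h import *
show();bar()
cv2.imwrite('pics/sc4.png',cv2.resize(snap('scene')['frame'][150:310,190:350,::-1],None,fx=3.5,fy=3.5))
```

```text
t 9.97 p [0.6271 0.0498 0.1338] q [-0.087  0.887 -0.351  2.343  2.533  0.97  -1.311] F [-4.7  1.6 -3.5] op 0.0 
x [-0.701  0.089 -0.708] y [0.119 0.993 0.006] z [ 0.703 -0.08  -0.706]
scene bar 119 mid [0.6201 0.0523 0.16  ] med [0.6232 0.0511 0.1614] zmax 0.1658
top bar 77 mid [0.6172 0.0516 0.1647] med [0.6177 0.05   0.1641] zmax 0.17
```

View pics/sc4.png

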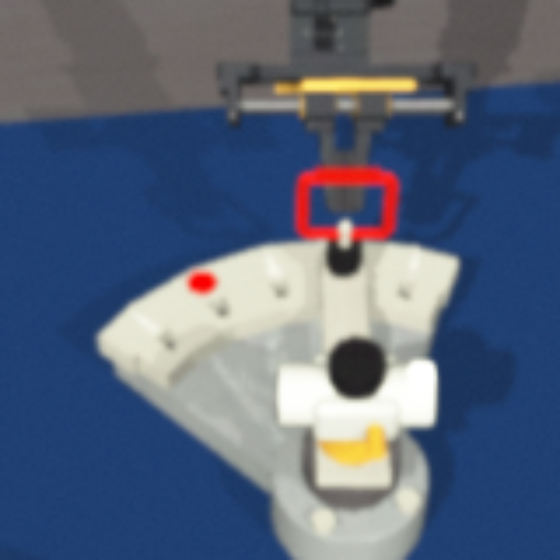

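The crop shows the arm over the green-dot hole, bar at (348,180) and pin down in the hole. The fingers still touch the bar, so I lower a little more.

{"method": "move_arm", "body": {
  "motion": [
    [2.5,0,2.5,0,0,0,1],
    [5,0,5,0,0,0,1],
    [5,0,5,0,0,0,1]
  ]
}}

```text
clock: 10.5
tool_pos: [0.6287, 0.0479, 0.1274]
eef_rot: [0.058, 0.921, -0.022, 0.384]
contact_force: [-0.1, -0.3, 0.5]
opening: 0.006
finger_force: 0.0
```

Run:
```python
from h import *
show();bar()
```

```text
t 10.5 p [0.6287 0.0479 0.1274] q [-0.085  0.904 -0.35   2.341  2.541  0.988 -1.318] F [-0.1 -0.3  0.5] op 0.01 
x [-0.698  0.09  -0.71 ] y [0.123 0.992 0.005] z [ 0.705 -0.084 -0.704]
scene bar 116 mid [0.6211 0.0501 0.1604] med [0.6225 0.0497 0.161 ] zmax 0.166
top bar 62 mid [0.618  0.0566 0.1642] med [0.6187 0.0555 0.1636] zmax 0.1692
```

{"method": "move_arm", "body": {
  "motion": [
    [0,0,-15,0,0,0,1],
    [0,0,-35,0,0,0,1],
    [0,0,-60,0,0,0,1],
    [0,0,-85,0,0,0,1],
    [0,0,-85,0,0,0,1]
  ]
}}

```text
clock: 11.22
tool_pos: [0.5662, 0.0559, 0.1885]
eef_rot: [0.056, 0.922, -0.021, 0.383]
contact_force: [0.1, 0.1, 0.5]
opening: 0.005
finger_force: 0.0
```

Run:
```python
from h import *
show();bar()
s=snap('top');P=pts(s);g=mask(s,(45,100,50),(85,255,255))&(s['z_map']>0);print(P[g].mean(0) if g.any() else 0)
cv2.imwrite('pics/sc5.png',cv2.resize(snap('scene')['frame'][120:310,190:420,::-1],None,fx=3,fy=3))
```

```text
t 11.22 p [0.5662 0.0559 0.1885] q [-0.141  0.753 -0.384  2.496  2.451  0.995 -1.357] F [0.1 0.1 0.5] op 0.01 
x [-0.7    0.087 -0.709] y [0.119 0.993 0.004] z [ 0.704 -0.081 -0.706]
scene bar 113 mid [0.6218 0.051  0.1606] med [0.6232 0.0495 0.1613] zmax 0.1662
top bar 63 mid [0.6169 0.0504 0.1629] med [0.6181 0.0502 0.1638] zmax 0.169
[0.56100996 0.04129647 0.20411129]
```

View pics/sc5.png

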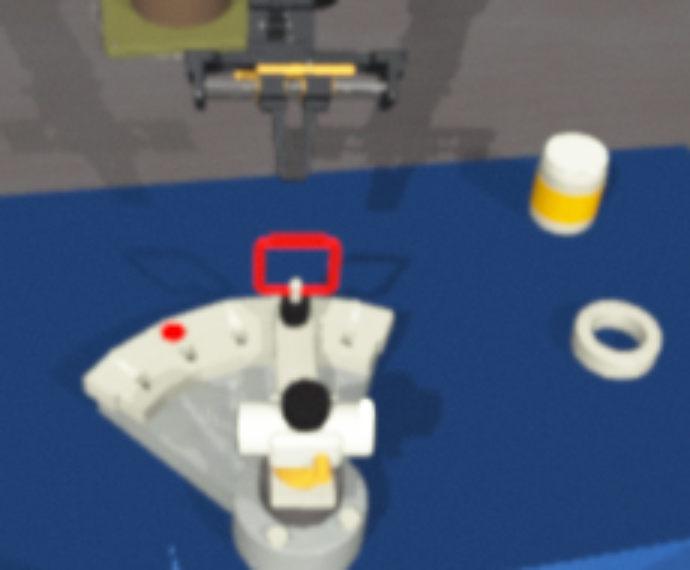

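The crop shows the gripper clear, the ring at (298,265) in the green-dot hole at its starting height, and the tin and race where they were. I'm handing in.

```bash
python3 -c "
from h import *
print(finish_job())"
```

```text
the job is handed in; nothing more can be done
None
```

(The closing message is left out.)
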